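# Shut and latch the date chest

### The job

The olive date chest on the terrace table stands open: shut its lid first, then swing the latch handle round so that it rides up over its cam and drops down into the low notch beyond, its tongue over the lid. Turn it gently, without forcing it against the stop behind the notch, leave the handle down in the notch and let go; leave the coffee pot, cups and coaster where they are.

Things in the scene. Friction and masses are not known exactly. Their poses are not given: they have to be found in the camera images.
- chest: The olive-green plastic date chest, fixed to the table. Origin at the centre of its underside. The box is 200 mm along its x, 260 mm along its y, 90 mm high, walls 8 mm. The lid is hinged along the top of its +x side; on its -x side a teak shelf (top 60 mm above the table) carries the latch.
- lid (a joint): Lid angle, rad: 0 shut (lid lies level on the box), about 1 as it stands open at the start, leaning over the box. Its stiff hinge holds it where it is left; 1 to 4 N near its free edge, square to it, shuts it. The lid is a plain plate 205 x 264 x 8 mm.
- lid_hinge (a point): Point on the lid's hinge line, middle of its length, at the underside of the lid, 90 mm above the table; fixed. The hinge line runs along the chest's y.
- lid_edge (a point): Point on the lid's upper face, middle of its width, 20 mm in from the free edge, 185 mm from the hinge line (and 8 mm above the underside). Its z is square to the lid, out of the upper face; pushing against that z shuts the lid.
- pivot (a point): Point on the latch handle's upright turning axis, 100 mm above the table, 130 mm from the chest's centre along the chest's -x; fixed.
- latch_turn (a joint): Turn of the latch handle about its upright axis, rad. At 0 the crank points along the chest's +y; growing values turn it anticlockwise seen from above; at pi/2 it points along the chest's -x, away from the box. It starts between 0 and 0.12 on flat low ground; free range 0 to 2.2 but for the cam and stop.
- latch_lift (a joint): Height of the handle above its low position, m. 0 = down (on the flat at the start, or home in the notch); about 0.009 on the crest of the cam. A spring presses it down (4.5 N at 0, 7 N at the crest, plus 2.5 N weight).
- strike: Curved steel cam track on the teak shelf, 75 mm from the handle's axis; origin on that axis at table level. Along growing turn: a ramp 0.65 rad long, a level crest 0.28 rad, the notch (15 mm wide, upright sides, 9 mm deep), then a rubber stop. The track is harmed by more than 30 N between it and the handle's pin, about 21 N along the path at the post.
- track_mid (a point): Point on the shelf under the track, 75 mm from the axis, at turn 1.38 rad, where the notch's middle would be if the track were set centrally. It is set by hand and may sit up to 0.3 rad either way: ramp begins at turn 0.05 to 0.65, notch middle at 1.08 to 1.68. Not measured: look or feel for it. The stop yields 6 N per mm at the pin, 3 N per mm at the post.
- handle: Steel latch handle: crank bar 16 mm wide, top 112 mm above the table when down, to 113 mm from the axis, with a smooth upright post; a downward cam pin 10 mm across, 75 mm from the axis; opposite the crank a tongue 60 mm long that swings over the lid's front edge (2 mm above the shut lid). Origin on the axis, at table level when down; y points along the crank to the post.
- post (a point): Middle of the handle's upright post: 16 mm diameter, from 112 to 164 mm above the table with the handle down, 105 mm from the axis; this point is 138 mm above the table when down. It moves with the handle. Pushing it round its circle takes 3 to 7 N on the ramp, 2 to 4 N on the crest.
- dallah: Steel coffee pot, 210 mm high, 112 mm wide, with spout and handle to 90 mm from its axis; loose, stands to the left. Origin at the centre of its foot. Leave alone.
- cup_a: White ceramic cup, 64 mm wide, 58 mm high, loose. Origin at the centre of its foot. Leave alone.
- cup_b: A second such cup. Leave alone.
- coaster: Flat aluminium coaster, 90 mm wide, 6 mm thick, loose. Origin at the centre of its underside. Leave alone.

How it is judged:
By the outcome, as a careful person would: the job done as asked, in the order asked, and still so for the second after the job is handed in, with the robot touching nothing.
It also fails if it takes over 64 s, if anything falls off the work surface, if the arm or the gripper's body presses on something with over 40 N, if the wrist force passes 120 N, or if a joint passes its speed limit or range.

### The arm

A 7-joint arm with a two-finger parallel gripper is mounted at the origin on the work surface. World frame = base frame: x ahead of the robot, y to its left, z up, the work surface at z = 0. Lengths are in m, angles in rad, forces in N, time in s.
With the tool pointing down it reaches from about 0.425 to 0.925 m from the base axis. Payload 6.8 kg.
Tool frame: the origin (TCP) lies midway between the tips of the shut fingers; the grasp point (between the pads) lies 19 mm behind it (bot.pinch_z is the distance from the TCP to the grasp point, in m); z points along the fingers, y is the direction in which the jaws open and shut (so a half turn about z gives the same grasp; the last joint's range is limited). The gripper opens to 88 mm and grips with 3 to 60 N. Pads are 20 mm wide; open, the fingers measure 115 mm over their backs; the gripper's body (75 mm by 178 mm) begins 61 mm behind the grasp point.
Start: joints at [-1.279, 0.477, 0.022, 1.555, -0.011, 1.109, -0.083], TCP at [0.263, 0.622, 0.223] pointing down, gripper open.
Joint ranges: [-2.96, 2.96], [-0.34, 2.1], [-1.41, 1.46], [0.24, 2.44], [-1.37, 4.51], [0.17, 1.92], [-2.96, 2.96]. Speed limits (rad/s): [2.39, 2.39, 3.14, 3.14, 3.14, 3.14, 3.14].

### API

Orientations are given as a unit quaternion [w, x, y, z].
In Python, from cell import bot, read_camera, order gives the robot as it stands.
- The arm moves only by the shell command python3 -m handwheel 'ROWS' [FORCE]. ROWS is JSON, a list of rows, each an object with "rot": the turn, a rotation vector about the world's x, y, z as a fraction of full scale, a list of three; "delta_pos": the shift along the world's x, y, z as a fraction of full scale, a list of three; "fingers": the closure, from -1 (fully open) to 1 (shut). A call has 1 to 12 rows; each row shifts and turns the commanded pose from where the row before left it; what a row does not reach is not made up. Full scale, the value 1, is 0.025 m for a shift and 0.15 rad for a turn. A row lasts 1/10 s, in which the tool goes at most 50 mm and 8.59 degrees, less where a joint would pass 70% of its speed; a pose out of reach is approached as far as the arm can. A call with a number of a shift or a turn outside -1 to 1 is refused whole. A call with a gripper value outside its range is refused whole. The fingers move at their own pace and stop on an object; FORCE is the grip in N (left out, the last holds). Time passes only in rows, so rows that do not move let the fingers close. It gives the time, the measured TCP pose, the force and the opening at its end, in the units of the state.
- bot.get_state(): the state, without advancing time (a new reading comes with each control period).
- read_camera(name): name is "side" or "top" or "wrist"; returns a dict with "frame" (480x640x3 uint8, blue, green, red), "vfov" (degrees; the focal length in pixels is half the picture's height over the tangent of half this angle, whatever the lens; pixels are square), "cx", "cy" (the principal point, pixels), "distortion" ([k1, k2, p1, p2, k3] as OpenCV has them; the pictures are not rectified), "position" and "orientation" of the camera in the world. Camera axes: x right, y up, looking along -z (the intrinsics and any distortion apply to the point x, -y, -z); pixel columns grow to the right and rows downward; lengths in m; the calibration is good to about 2 mm. A picture is of the moment at which its call begins. There is no depth.
- order.close_job(): hands the job in, once; it reports no verdict.
The state is a dict: "time_s": time; "q": joint angles; "qd": joint speeds; "effort": joint torques, N m; "tcp_pos": TCP position; "eef_rot": TCP orientation; "wrist_force": force on the tool from outside, world axes, zero at the start; "wrist_torque": the same for the moment, N m; "grip_width": finger opening in m.
Only numpy, scipy, OpenCV 4.12 (cv2) and the standard library are available. Lean on these libraries where they do the work, as an engineer would, in place of code of your own. Each camera call takes 0.05 s, during which the arm holds its last target. There are 200 camera calls.

## Working session

There is one attempt and no reset: what is moved stays moved. The work goes in short steps, Python scripts to look and compute and a shell command to move; the robot and the scene stay as the last step left them, time stands still between calls to the robot, and variables do not carry over. Pictures are saved under pics/ and viewed, about 8 in all and at most 12, crops included, and the job is handed in when it is done.

```bash
mkdir -p pics; cat > h.py <<'E'
import numpy as np, cv2
from scipy.spatial.transform import Rotation as R
from cell import bot, read_camera, order
def K(c):
    f=240/np.tan(np.radians(c["vfov"])/2); return np.array([[f,0,c["cx"]],[0,f,c["cy"]],[0,0,1.]])
def rot(c):
    w,x,y,z=c["orientation"]; return R.from_quat([x,y,z,w]).as_matrix()
def ray(c,u,v):
    p=cv2.undistortPoints(np.array([[[u,v]]],float),K(c),np.array(c["distortion"],float))[0,0]
    return np.array(c["position"]),rot(c)@np.array([p[0],-p[1],-1])
def onz(c,u,v,z):
    o,d=ray(c,u,v); return o+d*(z-o[2])/d[2]
def proj(c,P):
    q=(np.atleast_2d(P)-np.array(c["position"]))@rot(c)
    return cv2.projectPoints(q*[1,-1,-1],np.zeros(3),np.zeros(3),K(c),np.array(c["distortion"],float))[0][:,0]
E
python3 - <<'E'
from h import *
import pickle
cs={n:read_camera(n) for n in("side","top")}
pickle.dump(cs,open("c0.pkl","wb"))
for n,c in cs.items():
    cv2.imwrite(f"pics/{n}0.png",c["frame"]); print(n,c["position"],c["orientation"],c["vfov"],c["distortion"])
print(bot.get_state())
E
```

```text
side [ 0.51554312 -1.04770446  0.72128214] [ 0.86238519  0.50551685 -0.01374201 -0.02357231] 54.53797971256155 [0.01478019 0.         0.         0.         0.        ]
top [0.33371224 0.04878472 1.633761  ] [-0.69693175 -0.0478161   0.06077289  0.71295611] 43.908131518155095 [0.0171425 0.        0.        0.        0.       ]
{'time_s': 0.1, 'q': array([-1.27908058,  0.47770875,  0.02235379,  1.55629643, -0.01145833,
        1.10930568, -0.08308521]), 'qd': array([ 0.00047382, -0.00196811, -0.00106188, -0.00195279,  0.00024483,
       -0.00183054, -0.00011571]), 'effort': array([ 4.77619833e-03, -5.84089565e+01,  1.54045846e+00, -2.73310411e+01,
       -5.41537406e-02,  1.31366958e-02,  5.98716724e-05]), 'tcp_pos': array([0.26256743, 0.62127544, 0.22180872]), 'eef_rot': array([-8.02800191e-05,  1.98557368e-01,  9.80088945e-01, -7.90945988e-04]), 'wrist_force': array([ 0.63271286, -0.39242506,  0.34498192]), 'wrist_torque': array([ 0.05151949,  0.02104423, -0.0456466 ]), 'grip_width': 0.08755682795914696}
```

View pics/top0.png

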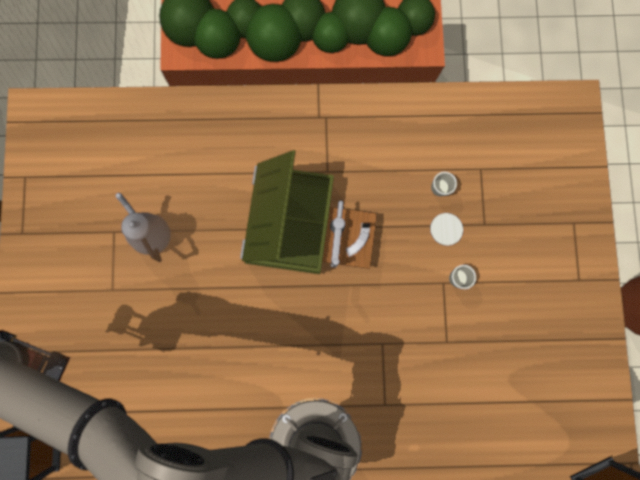

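View pics/side0.png

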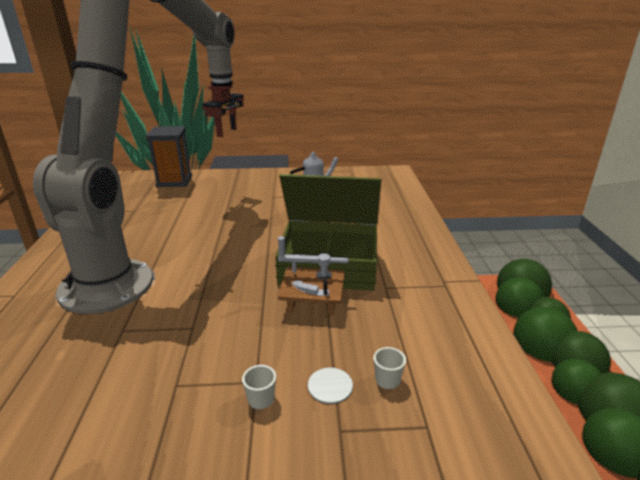

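The top view shows the open chest at about (290,215), hinge to the left, with the latch pivot near (338,223), the post near (335,262) and the steel track from (350,252) to (368,225). The cups and coaster are at x≈445–465 and the pot at (145,232). The side view shows the post at (282,248) and the track at about (308,288).

```bash
python3 - <<'E'
from h import *
import pickle
cs=pickle.load(open("c0.pkl","rb"))
a=cs["top"]["frame"][140:285,235:390]; b=cs["side"]["frame"][165:320,265:395]
A=cv2.resize(a,None,fx=600/145/1.5,fy=600/145/1.5,interpolation=cv2.INTER_CUBIC)
a2=cv2.resize(cs["top"]["frame"][190:280,320:390],(466,600),interpolation=cv2.INTER_CUBIC)
b2=cv2.resize(cs["side"]["frame"][230:320,270:352],(334,366),interpolation=cv2.INTER_CUBIC)
im=np.zeros((600,800,3),np.uint8); im[:,:466]=a2; im[:366,466:]=b2
cv2.imwrite("pics/z0.png",im)
# green box in top: mask
g=cs["top"]["frame"].astype(int); m=((g[...,1]>g[...,2]+5)&(g[...,1]>g[...,0]+15)).astype(np.uint8); m[:120]=0
c=max(cv2.findContours(m,0,2)[0],key=cv2.contourArea)
print(cv2.approxPolyDP(c,4,True)[:,0].tolist())
E
```

```text
[[297, 257], [294, 262]]
```

View pics/z0.png

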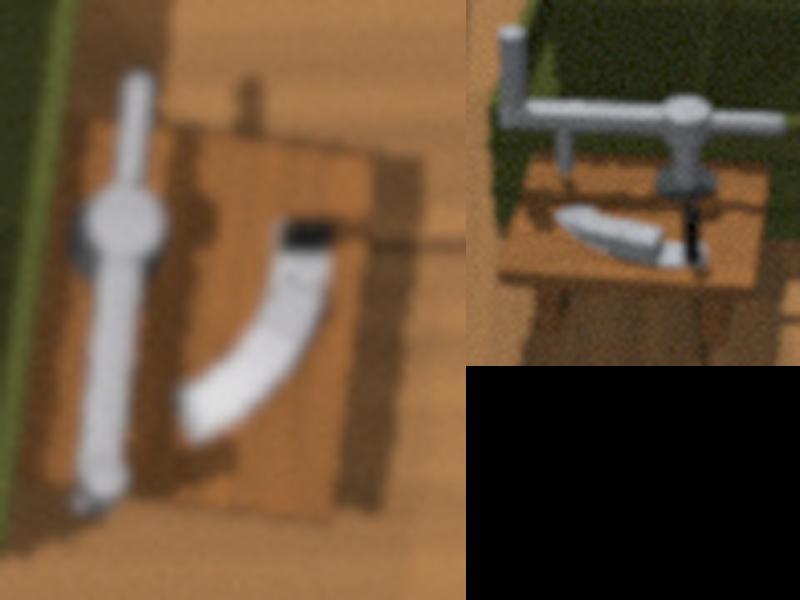

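The zoom shows the pivot cap at full-frame (338.8,223.3), the post top near (335.8,261), the black stop at (366,225) with the notch just before it at about (365,229.5), and the ramp start at (348.5,252).

```bash
python3 - <<'E'
from h import *
import pickle
from scipy.optimize import least_squares
cs=pickle.load(open("c0.pkl","rb")); t=cs["top"]; s=cs["side"]
Z=lambda x,y:(320+x*466/466*70/466,190+y*90/600)
S=lambda x,y:(270+(x-466)*82/334,230+y*90/366)
def two(u,v):
    (o1,d1),(o2,d2)=ray(t,*u),ray(s,*v)
    k=np.linalg.lstsq(np.c_[d1,-d2],o2-o1,rcond=None)[0]; a,b=o1+k[0]*d1,o2+k[1]*d2
    return (a+b)/2,np.linalg.norm(a-b)
print("post top",two(Z(105,473),S(512,33)))
print("cap",two(Z(125,218),S(688,105)))
print("stop",two(Z(307,235),S(691,230)))
print("notchend/crest end",two(Z(300,265),S(660,243)))
for n,p,z in [("shelf r top",(372,155),.06),("shelf r bot",(333,520),.06),("shelf l top",(100,125),.06),("tongue end",(138,75),.11),("ramp start",(180,415),.062),("stop",(307,235),.075),("cap",(125,220),.125),("post",(105,473),.164),("crest/notch edge",(300,255),.07)]:
    print(n,onz(t,*Z(*p),z))
for n,p,z in [("hingeA",(258,163),.09),("hingeB",(243,262),.09),("boxfront far",(331,177),.09),("boxfront near",(321,272),.09)]: print(n,onz(t,*p,z))
print("lidfree",two((295,152),(380,180)),two((281,268),(281,176)))
E
```

```text
post top (array([ 0.46960011, -0.05928316,  0.16315624]), np.float64(0.0012836598317292902))
cap (array([ 0.57330012, -0.07361305,  0.11776798]), np.float64(0.002820157724032766))
stop (array([ 0.57082938, -0.14891584,  0.07914521]), np.float64(0.0025078245097484293))
notchend/crest end (array([ 0.55650394, -0.14693679,  0.06982185]), np.float64(0.004822190452065622))
shelf r top [ 0.60452181 -0.17897048  0.06      ]
shelf r bot [ 0.45770639 -0.15711756  0.06      ]
shelf l top [ 0.61912397 -0.06946216  0.06      ]
tongue end [ 0.62961587 -0.08124568  0.11      ]
ramp start [ 0.50074269 -0.09746863  0.062     ]
stop [ 0.57019109 -0.14947165  0.075     ]
cap [ 0.56995767 -0.07303431  0.125     ]
post [ 0.46888079 -0.05927691  0.164     ]
crest/notch edge [ 0.56294037 -0.14698225  0.07      ]
hingeA [0.7417324  0.13410084 0.09      ]
hingeB [0.47837912 0.1762294  0.09      ]
boxfront far [ 0.69965874 -0.05925974  0.09      ]
boxfront near [ 0.44783349 -0.02544681  0.09      ]
lidfree (array([0.72020982, 0.03648521, 0.26953651]), np.float64(0.0017597579644329218)) (array([0.45854051, 0.07557133, 0.26893181]), np.float64(0.025347470402951558))
```

```bash
python3 -m handwheel '[{"rot":[0,0,0.14],"delta_pos":[0.5,-0.8,0.7],"fingers":1},{"rot":[0,0,0.14],"delta_pos":[0.5,-0.8,0.7],"fingers":1},{"rot":[0,0,0.14],"delta_pos":[0.5,-0.8,0.7],"fingers":1},{"rot":[0,0,0.14],"delta_pos":[0.5,-0.8,0.7],"fingers":1},{"rot":[0,0,0.14],"delta_pos":[0.5,-0.8,0.7],"fingers":1},{"rot":[0,0,0.14],"delta_pos":[0.5,-0.8,0.7],"fingers":1},{"rot":[0,0,0.14],"delta_pos":[0.5,-0.8,0.7],"fingers":1},{"rot":[0,0,0.14],"delta_pos":[0.5,-0.8,0.7],"fingers":1},{"rot":[0,0,0.14],"delta_pos":[0.6,-0.9,0],"fingers":1},{"rot":[0,0,0.14],"delta_pos":[0.6,-0.9,0],"fingers":1},{"rot":[0,0,0.14],"delta_pos":[0.6,-0.9,0],"fingers":1},{"rot":[0,0,0.13],"delta_pos":[0.6,-0.9,0],"fingers":1}]' 10
```

```text
time_s: 1.3
tcp_pos: [0.4231, 0.3706, 0.3623]
eef_rot: [-0.0, 0.074, 0.997, -0.0]
wrist_force: [0.2, 0.6, 0.6]
grip_width: 0.0004
```

```bash
python3 -m handwheel '[{"rot":[0,0,0],"delta_pos":[0.6,-0.85,0],"fingers":1},{"rot":[0,0,0],"delta_pos":[0.6,-0.85,0],"fingers":1},{"rot":[0,0,0],"delta_pos":[0.6,-0.85,0],"fingers":1},{"rot":[0,0,0],"delta_pos":[0.6,-0.85,0],"fingers":1},{"rot":[0,0,0],"delta_pos":[0.6,-0.85,0],"fingers":1},{"rot":[0,0,0],"delta_pos":[0.6,-0.85,0],"fingers":1},{"rot":[0,0,0],"delta_pos":[0.6,-0.85,0],"fingers":1},{"rot":[0,0,0],"delta_pos":[0.6,-0.85,0],"fingers":1},{"rot":[0,0,0],"delta_pos":[0.6,-0.85,0],"fingers":1},{"rot":[0,0,0],"delta_pos":[0.6,-0.85,0],"fingers":1},{"rot":[0,0,0],"delta_pos":[0.6,-0.85,0],"fingers":1},{"rot":[0,0,0],"delta_pos":[0.6,-0.85,0],"fingers":1}]'
```

```text
time_s: 2.5
tcp_pos: [0.603, 0.1158, 0.3622]
eef_rot: [-0.0, 0.075, 0.997, -0.0]
wrist_force: [-0.5, 1.3, 0.2]
grip_width: 0.0006
```

```bash
python3 -m handwheel '[{"rot":[0,0,0],"delta_pos":[0,-0.12,-0.74],"fingers":1},{"rot":[0,0,0],"delta_pos":[0,-0.12,-0.74],"fingers":1},{"rot":[0,0,0],"delta_pos":[0,-0.12,-0.74],"fingers":1},{"rot":[0,0,0],"delta_pos":[0,-0.12,-0.74],"fingers":1},{"rot":[0,0,0],"delta_pos":[0,-0.12,-0.74],"fingers":1},{"rot":[0,0,0],"delta_pos":[0,-0.18,-0.46],"fingers":1},{"rot":[0,0,0],"delta_pos":[0,-0.18,-0.46],"fingers":1},{"rot":[0,0,0],"delta_pos":[-0.07,-0.5,-0.3],"fingers":1},{"rot":[0,0,0],"delta_pos":[-0.07,-0.5,-0.3],"fingers":1},{"rot":[0,0,0],"delta_pos":[-0.07,-0.52,-0.46],"fingers":1},{"rot":[0,0,0],"delta_pos":[-0.07,-0.52,-0.46],"fingers":1}]'
```

```text
time_s: 3.6
tcp_pos: [0.5957, 0.0404, 0.2088]
eef_rot: [0.0, 0.075, 0.997, 0.0]
wrist_force: [-0.6, 2.1, 0.5]
grip_width: 0.0002
```

```bash
python3 -m handwheel '[{"rot":[0,0,0],"delta_pos":[-0.06,-0.42,-0.56],"fingers":1},{"rot":[0,0,0],"delta_pos":[-0.06,-0.42,-0.56],"fingers":1},{"rot":[0,0,0],"delta_pos":[-0.04,-0.3,-0.64],"fingers":1},{"rot":[0,0,0],"delta_pos":[-0.04,-0.3,-0.64],"fingers":1},{"rot":[0,0,0],"delta_pos":[-0.02,-0.15,-0.5],"fingers":1},{"rot":[0,0,0],"delta_pos":[-0.02,-0.15,-0.5],"fingers":1},{"rot":[0,0,0],"delta_pos":[0,-0.06,-0.4],"fingers":1},{"rot":[0,0,0],"delta_pos":[0,0,-0.3],"fingers":1}]'
python3 - <<'E'
from h import *
c=read_camera("side"); cv2.imwrite("pics/s1.png",cv2.resize(c["frame"][140:330,220:440],(695,600)))
E
```

```text
time_s: 4.4
tcp_pos: [0.5895, -0.0037, 0.1056]
eef_rot: [-0.0, 0.075, 0.997, -0.0]
wrist_force: [-0.8, -0.9, 1.8]
grip_width: 0.0001
```

View pics/s1.png

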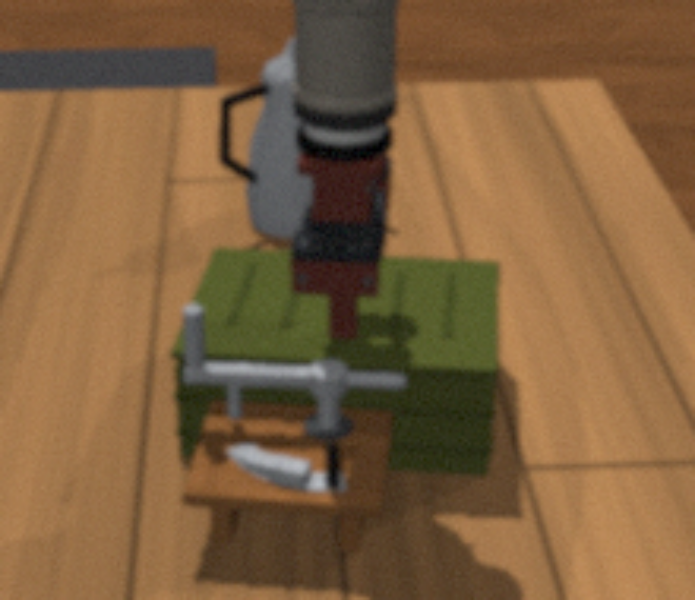

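The side crop shows the lid nearly flat on the box under the fingertips at (345,330), with the handle still at its start. I'll press down the last few millimetres in small steps until the force rises.

```bash
python3 -m handwheel '[{"rot":[0,0,0],"delta_pos":[0,0,-0.12],"fingers":1},{"rot":[0,0,0],"delta_pos":[0,0,-0.12],"fingers":1},{"rot":[0,0,0],"delta_pos":[0,0,0],"fingers":1}]'
```

```text
time_s: 4.75
tcp_pos: [0.5899, -0.0029, 0.1006]
eef_rot: [0.0, 0.074, 0.997, 0.0]
wrist_force: [-0.2, 0.5, -0.4]
grip_width: 0.0004
```

```bash
python3 -m handwheel '[{"rot":[0,0,0],"delta_pos":[0,0,-0.06],"fingers":1},{"rot":[0,0,0],"delta_pos":[0,0,0],"fingers":1}]'
```

```text
time_s: 4.95
tcp_pos: [0.59, -0.003, 0.0993]
eef_rot: [0.0, 0.074, 0.997, 0.0]
wrist_force: [0.7, -0.0, 0.4]
grip_width: 0.0005
```

```bash
python3 -m handwheel '[{"rot":[0,0,0],"delta_pos":[0,0,-0.06],"fingers":1},{"rot":[0,0,0],"delta_pos":[0,0,0],"fingers":1}]';python3 -m handwheel '[{"rot":[0,0,0],"delta_pos":[0,0,-0.06],"fingers":1},{"rot":[0,0,0],"delta_pos":[0,0,0],"fingers":1}]'
```

```text
time_s: 5.15
tcp_pos: [0.5901, -0.003, 0.0984]
eef_rot: [0.0, 0.075, 0.997, 0.0]
wrist_force: [-2.0, 1.2, 5.5]
grip_width: 0.0008
time_s: 5.35
tcp_pos: [0.5901, -0.003, 0.0983]
eef_rot: [0.0, 0.075, 0.997, 0.001]
wrist_force: [-6.3, 0.1, 16.5]
grip_width: 0.0006
```

Lid home: the height is stopped at 98 mm while the force rises to 16 N. Next I lift, open to about 44 mm and go over the post.

```bash
python3 -m handwheel '[{"rot":[0,0,0],"delta_pos":[0,0,0.8],"fingers":0},{"rot":[0,0,0],"delta_pos":[0,0,1],"fingers":0},{"rot":[0,0,0],"delta_pos":[0,0,1],"fingers":0},{"rot":[0,0,0],"delta_pos":[0,0,1],"fingers":0},{"rot":[0,0,0],"delta_pos":[0,0,0.4],"fingers":0},{"rot":[0,0,0],"delta_pos":[-0.8,-0.37,0],"fingers":0},{"rot":[0,0,0],"delta_pos":[-0.8,-0.37,0],"fingers":0},{"rot":[0,0,0],"delta_pos":[-0.8,-0.37,0],"fingers":0},{"rot":[0,0,0],"delta_pos":[-0.8,-0.37,0],"fingers":0},{"rot":[0,0,0],"delta_pos":[-0.8,-0.37,0],"fingers":0},{"rot":[0,0,0],"delta_pos":[-0.8,-0.37,0],"fingers":0},{"rot":[0,0,0],"delta_pos":[0,0,0],"fingers":0}]'
python3 - <<'E'
from h import *
c=read_camera("wrist"); cv2.imwrite("pics/w1.png",c["frame"])
print(proj(c,[[.469,-.0585,.164],[.469,-.0585,.112],[.572,-.0735,.12]]), bot.get_state()["tcp_pos"])
E
```

```text
time_s: 6.55
tcp_pos: [0.467, -0.06, 0.2004]
eef_rot: [-0.001, 0.076, 0.997, 0.0]
wrist_force: [-0.0, 0.2, -0.4]
grip_width: 0.0437
[[323.10989513 280.09194828]
 [321.80168737 249.57072586]
 [322.2515247  394.40433916]] [ 0.46876212 -0.05911033  0.20078495]
```

View pics/w1.png

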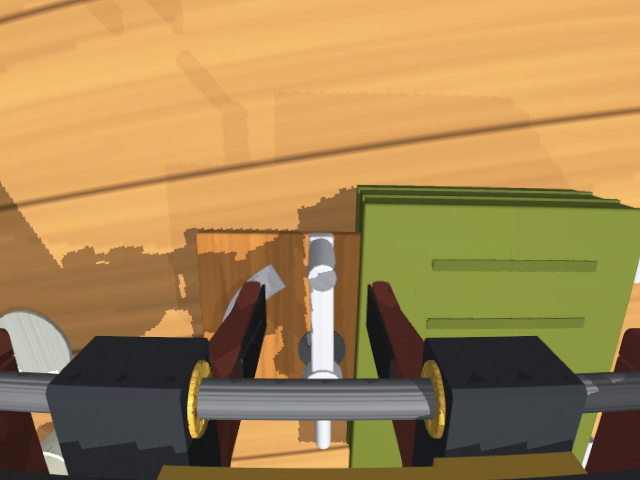

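The wrist view shows the post top at (322,277), within 3 px of prediction, midway between the fingertips at (255,285) and (378,285). The lid lies flat. I'll go down around the post.

```bash
python3 -m handwheel '[{"rot":[0,0,0],"delta_pos":[0,0,-0.7],"fingers":0},{"rot":[0,0,0],"delta_pos":[0,0,-0.7],"fingers":0},{"rot":[0,0,0],"delta_pos":[0,0,-0.7],"fingers":0},{"rot":[0,0,0],"delta_pos":[0,0,-0.7],"fingers":0},{"rot":[0,0,0],"delta_pos":[0,0,0],"fingers":0.5},{"rot":[0,0,0],"delta_pos":[0,0,0],"fingers":0.5},{"rot":[0,0,0],"delta_pos":[0,0,0],"fingers":0.5}]'
cat > arc.py <<'E'
from h import *
import sys
# usage: arc.py lead_mm t1 t2 ... : deltas (units) for TCP at lead behind/ahead of post at given turns
piv=np.array([.572,-.0735]); ey=np.array([-.989,.147]); nx=np.array([-.147,-.989])
def P(t,l): return piv+.105*(np.cos(t)*ey+np.sin(t)*nx)+l*(-np.sin(t)*ey+np.cos(t)*nx)
s=bot.get_state(); p=s["tcp_pos"][:2]; w,x,y,z=s["eef_rot"]
r=R.from_quat([x,y,z,w]).as_matrix()[:2,1]
yaw=np.arctan2(r[1],r[0])
l=float(sys.argv[1])/1e3
d=p-piv; print("tcp turn",np.arctan2(d@nx,d@ey),"r",np.linalg.norm(d),"jaw turn",(yaw-np.arctan2(.989,.147)+np.pi/2)%np.pi-np.pi/2,"z",s["tcp_pos"][2],"w",s["grip_width"],s["wrist_force"])
for t in map(float,sys.argv[2:]):
    q=P(t,l); print(t,np.round((q-p)/.025,2)); p=q
E
python3 arc.py 4 .15 .3 .45 .6 .75 .9
```

```text
time_s: 7.3
tcp_pos: [0.4707, -0.0585, 0.1318]
eef_rot: [0.001, 0.074, 0.997, 0.0]
wrist_force: [-0.3, -0.8, 0.7]
grip_width: 0.0242
tcp turn 0.0008184559364202793 r 0.10241924420308504 jaw turn -0.0013860262998850459 z 0.13184892738348106 w 0.024233136953147712 [-0.32435501 -0.76631884  0.68208433]
0.15 [-0.15 -0.77]
0.3 [ 0.07 -0.63]
0.45 [ 0.17 -0.61]
0.6 [ 0.25 -0.58]
0.75 [ 0.34 -0.53]
0.9 [ 0.41 -0.48]
```

```bash
python3 -m handwheel '[{"rot":[0,0,0.5],"delta_pos":[-0.08,-0.38,0],"fingers":0.5},{"rot":[0,0,0.5],"delta_pos":[-0.07,-0.38,0],"fingers":0.5},{"rot":[0,0,0.5],"delta_pos":[0.03,-0.32,0],"fingers":0.5},{"rot":[0,0,0.5],"delta_pos":[0.04,-0.32,0],"fingers":0.5},{"rot":[0,0,0.5],"delta_pos":[0.08,-0.31,0],"fingers":0.5},{"rot":[0,0,0.5],"delta_pos":[0.09,-0.3,0],"fingers":0.5},{"rot":[0,0,0],"delta_pos":[0,0,0],"fingers":0.5}]'
python3 arc.py 4 .6 .7 .8 .9 1.0 1.1 1.2
```

```text
time_s: 8.0
tcp_pos: [0.4729, -0.1099, 0.1322]
eef_rot: [0.001, -0.149, 0.989, -0.0]
wrist_force: [0.8, 0.0, 0.4]
grip_width: 0.0224
tcp turn 0.4993996856445222 r 0.10554863673656822 jaw turn 0.44745326325721546 z 0.13215737704751807 w 0.022361316372842818 [0.83332778 0.04869035 0.44121722]
0.6 [ 0.26 -0.52]
0.7 [ 0.22 -0.36]
0.8 [ 0.25 -0.34]
0.9 [ 0.28 -0.31]
1.0 [ 0.31 -0.28]
1.1 [ 0.34 -0.25]
1.2 [ 0.36 -0.21]
```

```bash
python3 -m handwheel '[{"rot":[0,0,0.33],"delta_pos":[0.09,-0.18,0],"fingers":0.5},{"rot":[0,0,0.33],"delta_pos":[0.09,-0.17,0],"fingers":0.5},{"rot":[0,0,0.33],"delta_pos":[0.08,-0.17,0],"fingers":0.5},{"rot":[0,0,0.33],"delta_pos":[0.11,-0.18,0],"fingers":0.5},{"rot":[0,0,0.33],"delta_pos":[0.11,-0.18,0],"fingers":0.5},{"rot":[0,0,0.33],"delta_pos":[0.13,-0.17,0],"fingers":0.5},{"rot":[0,0,0.33],"delta_pos":[0.13,-0.17,0],"fingers":0.5},{"rot":[0,0,0.33],"delta_pos":[0.14,-0.16,0],"fingers":0.5},{"rot":[0,0,0.33],"delta_pos":[0.14,-0.15,0],"fingers":0.5}]'
python3 arc.py 4 1.0 1.1 1.2 1.3 
```

```text
time_s: 8.9
tcp_pos: [0.4957, -0.1447, 0.131]
eef_rot: [-0.001, -0.365, 0.931, 0.002]
wrist_force: [-5.6, 5.4, 1.9]
grip_width: 0.0222
tcp turn 0.8985698926280956 r 0.1043947232936618 jaw turn 0.8950322165222384 z 0.13103361125353136 w 0.022154233153037935 [-5.5903344   5.38004268  1.85384577]
1.0 [ 0.41 -0.42]
1.1 [ 0.34 -0.25]
1.2 [ 0.36 -0.21]
1.3 [ 0.38 -0.18]
```

```bash
python3 -m handwheel '[{"rot":[0,0,0.33],"delta_pos":[0.16,-0.16,0],"fingers":0.5},{"rot":[0,0,0.33],"delta_pos":[0.16,-0.16,0],"fingers":0.5},{"rot":[0,0,0.33],"delta_pos":[0.17,-0.14,0],"fingers":0.5},{"rot":[0,0,0.33],"delta_pos":[0.17,-0.13,0],"fingers":0.5},{"rot":[0,0,0.33],"delta_pos":[0.18,-0.11,0],"fingers":0.5},{"rot":[0,0,0.33],"delta_pos":[0.18,-0.1,0],"fingers":0.5}]'
python3 arc.py 4 1.25 1.3 1.35 1.4
```

```text
time_s: 9.5
tcp_pos: [0.5211, -0.1657, 0.131]
eef_rot: [-0.001, -0.498, 0.867, 0.002]
wrist_force: [-4.8, 2.1, 2.7]
grip_width: 0.022
tcp turn 1.2141668737747595 r 0.10530300219525907 jaw turn 1.191269863106509 z 0.13099513465900137 w 0.02196324979293887 [-4.76609305  2.10347228  2.74103445]
1.25 [ 0.28 -0.13]
1.3 [ 0.19 -0.08]
1.35 [ 0.2  -0.07]
1.4 [ 0.2  -0.06]
```

```bash
python3 -m handwheel '[{"rot":[0,0,0.2],"delta_pos":[0.11,-0.06,0],"fingers":0.5},{"rot":[0,0,0.2],"delta_pos":[0.11,-0.05,0],"fingers":0.5},{"rot":[0,0,0.2],"delta_pos":[0.11,-0.05,0],"fingers":0.5},{"rot":[0,0,0.2],"delta_pos":[0.11,-0.04,0],"fingers":0.5},{"rot":[0,0,0],"delta_pos":[0,0,0],"fingers":0.5}]'
python3 arc.py 4 1.4 1.45 1.5 
python3 - <<'E'
from h import *
c=read_camera("side"); cv2.imwrite("pics/s2.png",cv2.resize(c["frame"][200:330,250:400],(690,598),interpolation=cv2.INTER_CUBIC))
E
```

```text
time_s: 10.0
tcp_pos: [0.535, -0.1725, 0.1316]
eef_rot: [0.001, -0.549, 0.836, -0.001]
wrist_force: [0.4, -0.1, 0.1]
grip_width: 0.022
tcp turn 1.3602370851903065 r 0.1056858666975578 jaw turn 1.310290904615731 z 0.13157186508488863 w 0.02204526018789388 [ 0.39282654 -0.08065867  0.09507157]
1.4 [ 0.32 -0.08]
1.45 [ 0.2  -0.05]
1.5 [ 0.21 -0.04]
```

View pics/s2.png

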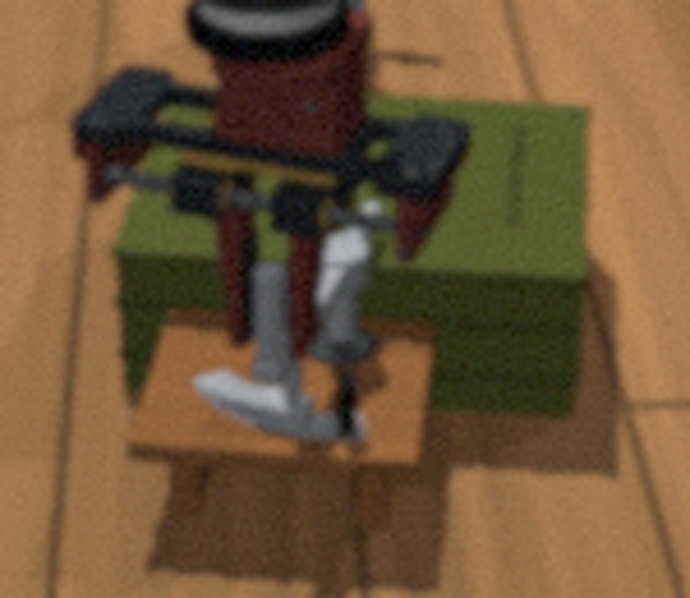

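The side crop shows the post at (272,310) between the fingers, with the handle up on the track crest and the stop ahead at (345,415). I'll go on in small steps.

```bash
python3 -m handwheel '[{"rot":[0,0,0.2],"delta_pos":[0.08,-0.02,0],"fingers":0.5},{"rot":[0,0,0.2],"delta_pos":[0.08,-0.02,0],"fingers":0.5},{"rot":[0,0,0.2],"delta_pos":[0.08,-0.02,0],"fingers":0.5},{"rot":[0,0,0.2],"delta_pos":[0.08,-0.02,0],"fingers":0.5},{"rot":[0,0,0.13],"delta_pos":[0,0,0],"fingers":0.5}]'
python3 arc.py 4 1.5 1.55
python3 -m handwheel '[{"rot":[0,0,0.13],"delta_pos":[0.08,-0.02,0],"fingers":0.5},{"rot":[0,0,0],"delta_pos":[0,0,0],"fingers":0.5}]'
python3 arc.py 4 1.5 1.55
```

```text
time_s: 10.55
tcp_pos: [0.5425, -0.1744, 0.1314]
eef_rot: [0.0, -0.606, 0.795, -0.0]
wrist_force: [0.1, -0.1, 0.1]
grip_width: 0.022
tcp turn 1.433846114286778 r 0.10514352383587727 jaw turn 1.4498480777857994 z 0.13140166911079665 w 0.02201459733149753 [ 0.11152927 -0.13511932  0.08214913]
1.5 [ 0.43 -0.1 ]
1.55 [ 0.21 -0.03]
time_s: 10.75
tcp_pos: [0.5445, -0.1751, 0.1314]
eef_rot: [0.0, -0.613, 0.79, -0.0]
wrist_force: [-1.0, -0.1, -0.2]
grip_width: 0.0217
tcp turn 1.4537685507610199 r 0.10522095601925953 jaw turn 1.4684848006487847 z 0.13136030023477718 w 0.021675274581242944 [-1.03995677 -0.07192886 -0.23317154]
1.5 [ 0.35 -0.07]
1.55 [ 0.21 -0.03]
```

```bash
python3 -m handwheel '[{"rot":[0,0,0.13],"delta_pos":[0.08,-0.015,0],"fingers":0.5},{"rot":[0,0,0],"delta_pos":[0,0,0],"fingers":0.5}]' | grep -E "tcp|force"
python3 -m handwheel '[{"rot":[0,0,0.13],"delta_pos":[0.06,-0.01,0],"fingers":0.5},{"rot":[0,0,0],"delta_pos":[0,0,0],"fingers":0.5}]'| grep -E "tcp|force"
python3 arc.py 4 1.55
python3 - <<'E'
from h import *
c=read_camera("side"); cv2.imwrite("pics/s3.png",cv2.resize(c["frame"][200:330,250:400],(690,598),interpolation=cv2.INTER_CUBIC))
E
```

```text
tcp_pos: [0.5465, -0.1753, 0.1313]
wrist_force: [-0.3, -0.3, 0.8]
tcp_pos: [0.548, -0.1755, 0.1313]
wrist_force: [-0.4, 0.3, -0.3]
tcp turn 1.4875232388123028 r 0.1047513939213058 jaw turn 1.5078229568825114 z 0.13132979834447867 w 0.022045132427532494 [-0.36585652  0.29689216 -0.26238845]
1.55 [ 0.41 -0.09]
```

View pics/s3.png

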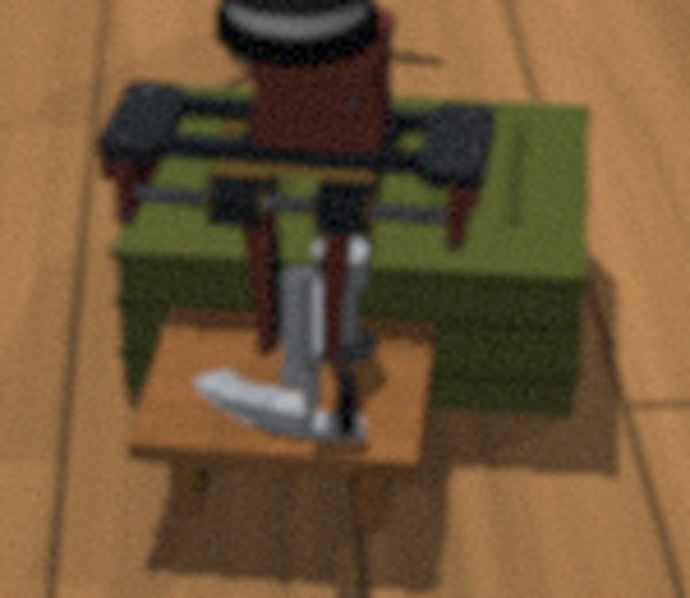

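The post top is now at (298,265), with no drop yet: a 9 mm fall would show as about 15 px here. I'll continue.

```bash
for i in 1; do :; done; python3 -m handwheel '[{"rot":[0,0,0.1],"delta_pos":[0.06,-0.01,0],"fingers":0.5},{"rot":[0,0,0],"delta_pos":[0,0,0],"fingers":0.5}]' | grep -E "tcp|force"
python3 -m handwheel '[{"rot":[0,0,0.1],"delta_pos":[0.06,-0.01,0],"fingers":0.5},{"rot":[0,0,0],"delta_pos":[0,0,0],"fingers":0.5}]'| grep -E "tcp|force"
python3 - <<'E'
from h import *
c=read_camera("side"); g=cv2.cvtColor(c["frame"],cv2.COLOR_BGR2HSV); m=((g[...,1]<45)&(g[...,2]>95)).astype(np.uint8)
for v in range(246,300): print(v,''.join('#' if k else '.' for k in m[v,295:345]))
E
```

```text
tcp_pos: [0.5493, -0.1756, 0.1312]
wrist_force: [0.5, -0.2, 0.1]
tcp_pos: [0.5507, -0.1759, 0.1312]
wrist_force: [0.1, -0.2, 0.5]
246 ..................................................
247 ..................................................
248 ..................................................
249 ..................................................
250 ..................................................
251 ..................................................
252 ..................................................
253 ..................................................
254 .........................##.......................
255 .......................####.....###...............
256 .......................###......###...............
257 .......................###.....#####..............
258 .......................###.....####...............
259 ........................##......##................
260 .......................##.........................
261 ......................####........................
262 .....................#####........................
263 ....................#####......
[... 1299 characters left out ...]
#############...........................
288 ...####################...........................
289 .....####.#############...........................
290 .......####.#.########............................
291 .........##.#.#...##....##........................
292 ..................#.....#.........................
293 .................#....###........#................
294 ......................###........#................
295 ..................................................
296 ..................................................
297 ..................................................
298 ..................................................
299 ..................................................
```

```bash
python3 - <<'E'
from h import *
c=read_camera("side"); cv2.imwrite("pics/s4.png",cv2.resize(c["frame"][200:330,250:400],(690,598),interpolation=cv2.INTER_CUBIC))
print(bot.get_state()["wrist_force"])
E
python3 arc.py 4 1.55
```

```text
[-0.24217851 -0.10960634 -0.02043749]
tcp turn 1.5113815053424782 r 0.10463637501589143 jaw turn 1.5384236411164292 z 0.13111718156970897 w 0.02198965791359845 [-0.24217851 -0.10960634 -0.02043749]
1.55 [ 0.31 -0.07]
```

View pics/s4.png

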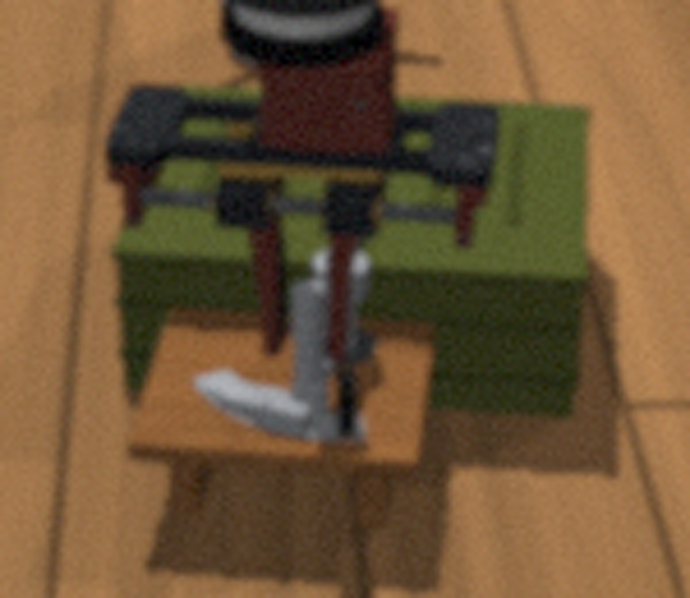

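The post top fell to (308,283) and the pivot cap also dropped by about 17 px, so the handle is down in the notch with no side force. Now I open, lift off and check from above.

```bash
python3 -m handwheel '[{"rot":[0,0,0],"delta_pos":[0,0,0],"fingers":0.1},{"rot":[0,0,0],"delta_pos":[0,0,0],"fingers":0.1},{"rot":[0,0,0],"delta_pos":[0,0,0],"fingers":0.1},{"rot":[0,0,0],"delta_pos":[0,0,0.4],"fingers":0.1},{"rot":[0,0,0],"delta_pos":[0,0,0.8],"fingers":0.1},{"rot":[0,0,0],"delta_pos":[0,0,1],"fingers":0.1},{"rot":[0,0,0],"delta_pos":[0,0,1],"fingers":0.1},{"rot":[0,0,0],"delta_pos":[0,0,1],"fingers":0.1},{"rot":[0,0,0],"delta_pos":[0,0,1],"fingers":0.1},{"rot":[0,0,0],"delta_pos":[-0.5,0,1],"fingers":0.1},{"rot":[0,0,0],"delta_pos":[-0.8,0,1],"fingers":0.1},{"rot":[0,0,0],"delta_pos":[-0.8,0,0.5],"fingers":0.1}]'
python3 -m handwheel '[{"rot":[0,0,0],"delta_pos":[-0.8,0,0],"fingers":0.1},{"rot":[0,0,0],"delta_pos":[-0.6,0,0],"fingers":0.1},{"rot":[0,0,0],"delta_pos":[-0.2,0,0],"fingers":0.1},{"rot":[0,0,0],"delta_pos":[0,0,0],"fingers":0.1}]'
python3 - <<'E'
from h import *
s=read_camera("side");t=read_camera("top")
im=np.zeros((560,800,3),np.uint8)
im[:,:400]=cv2.resize(t["frame"][140:308,270:390],(400,560),interpolation=cv2.INTER_CUBIC)
im[:,400:]=cv2.resize(s["frame"][180:320,280:380],(400,560),interpolation=cv2.INTER_CUBIC)
cv2.imwrite("pics/f.png",im)
E
```

```text
time_s: 12.9
tcp_pos: [0.4983, -0.1755, 0.3265]
eef_rot: [0.0, -0.641, 0.767, -0.002]
wrist_force: [0.5, -0.1, 0.1]
grip_width: 0.0398
time_s: 13.3
tcp_pos: [0.4572, -0.1764, 0.3242]
eef_rot: [-0.0, -0.64, 0.768, -0.0]
wrist_force: [-0.8, -0.6, 0.5]
grip_width: 0.0398
```

View pics/f.png

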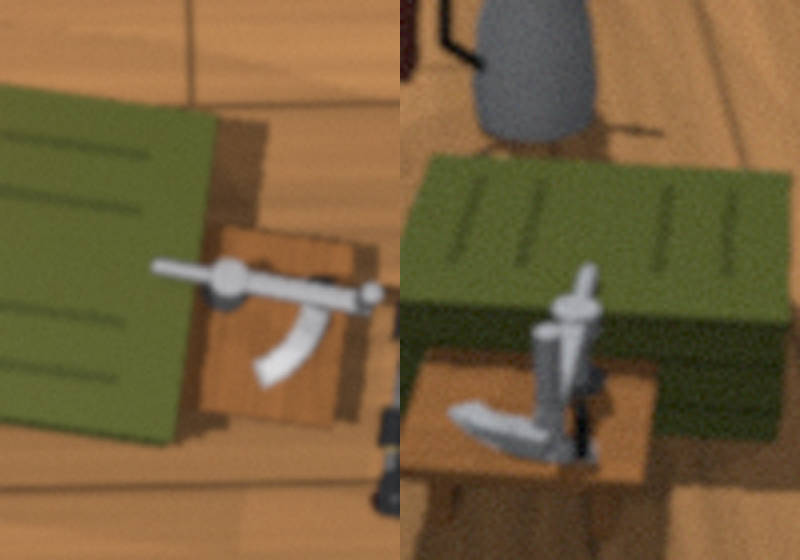

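```bash
python3 - <<'E'
from h import *
import pickle
cs=pickle.load(open("c0.pkl","rb")); t=cs["top"]; s=cs["side"]
def two(u,v):
    (o1,d1),(o2,d2)=ray(t,*u),ray(s,*v)
    k=np.linalg.lstsq(np.c_[d1,-d2],o2-o1,rcond=None)[0]; a,b=o1+k[0]*d1,o2+k[1]*d2
    return (a+b)/2,np.linalg.norm(a-b)
p,e=two((270+372*.3,140+291*.3),(280+145/4,180+330/4)); print(p,e)
d=p[:2]-[.572,-.0735]; print(np.arctan2(d@[-.147,-.989],d@[-.989,.147]),np.linalg.norm(d))
print("cap",two((270+230*.3,140+276*.3),(280+176/4,180+308/4)))
for h in(.164,.173): print(h,proj(s,[[*p[:2],h]]))
E
```

```text
[ 0.55033175 -0.17657295  0.16503273] 0.0003704606930975936
1.5111458136410072 0.10532590458597334
cap (array([ 0.57272877, -0.07441872,  0.11501889]), np.float64(0.001378652582351957))
0.164 [[316.33516641 262.87874546]]
0.173 [[316.31020607 259.43951182]]
```

```bash
python3 -c "
from cell import order; print(order.close_job())"
```

```text
the job is handed in; nothing more can be done
None
```

The chest is shut and latched, and I handed the job in at about 13.5 s on the robot's clock.

- **Lid:** I shut it first with the closed fingertips. It stopped at 98 mm, its shut height, with 16 N on the wrist. The final pictures show it lying flat.
- **Latch:** I loosely caged the post between the fingers and turned the handle up the ramp, over the crest and into the notch. The last part went in steps of about 1.5 mm. The highest wrist reading while turning was about 8 N, and it was close to zero when the handle dropped.
- **Last check:** After letting go and moving clear, two camera views put the post top at 165 mm (164 mm is down, 173 mm is on the crest). The turn is about 1.51 rad, which agrees with where I saw the notch. The tongue is over the lid.
- **Not checked:** I did not measure the pot, cups and coaster again at the end, though nothing I did went near them. The wrist force was only read between moves, so short peaks would not show.

No check failed or disagreed.

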